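# Swing the magnifier handles under the lamp and run the gauge carriage home

## Task

The handles of the two stand magnifiers stick out towards the rail of the gauge carriage. Swing each handle round sideways, to whichever side is free, until it lies straight beneath the lamp bar and clear of everything, keeping each lens on the spot where it stands; then slide the carriage along its rail fully home against the stop at the other end. Do not touch the lamp, do not let the carriage run into a magnifier, and leave the pen pot, paper pad and spectacle case where they are.

Things in the scene. Friction and masses are not known exactly. Their poses are not given: they have to be found in the camera images.
- lamp_mid (a point): Inspection lamp: a level aluminium LED bar 46 wide, 900 long, 30 thick, on two thin posts at its ends (430 from the middle). It is fixed. This point is the middle of the bar's underside, 285 above the desk; its y axis runs along the bar, its x axis points level across the bar, away from the robot. The magnifiers stand below the bar, so a handle lying beneath it can only be held with the tool leaning back towards the robot by 20 to 50 degrees.
- lamp: The same lamp as a whole (origin on the desk below the bar's middle, same axes).
- large_lens (a point): Larger stand magnifier, loose, about 0.4 kg: black plastic ring 100 across and 50 high holding a lens, with a round straight black handle 22 thick that rises outward. This point is the ring's centre, half-way up (25 above the desk). Its x axis points level along the handle: the handle's outer end is 160 from this point horizontally. At the start it points roughly at the robot.
- large_grip (a point): Point on the centre line of the larger magnifier's handle, 115 out from the ring's centre horizontally and about 79 above the desk; axes as for the lens. The handle climbs outward from 58 high (62 out) to 93 high (149 out).
- small_lens (a point): Smaller stand magnifier, loose, about 0.25 kg: the same form, ring 76 across and 50 high, handle 22 thick. This point is the ring's centre, 25 above the desk; x axis along the handle, whose outer end is 148 from this point horizontally.
- small_grip (a point): Point on the centre line of the smaller magnifier's handle, 103 out from the ring's centre horizontally and about 79 above the desk; axes as for the lens. The handle climbs outward from 58 high (50 out) to 93 high (137 out).
- rail: Fixed steel rail, 50 wide, 790 long, 16 high, parallel to the lamp on the robot's side of it, with a stop block at each end; it bears the carriage. Origin on the desk at the rail's middle, y axis along the rail.
- carriage (a joint): Travel of the gauge carriage along the rail's +y, in m: 0 at one stop, 0.63 fully home against the far stop at the +y end. It starts within 0.02 m of 0. About 2 N of drag; stays where it is left. The carriage is a grey block 70 across the rail, 70 along it, its top 102 above the desk: too tall to pass below the handles' outer ends.
- carriage_post (a point): Upright round steel post, 24 thick, on top of the carriage, from 102 to 170 above the desk; this point lies on its axis 150 above the desk. Hold or push the carriage by it.
- pot: Pen pot, dark steel, 76 across, 105 high, two pens stick up to 150; loose. Origin at the centre of its underside. It stands below the lamp beside one of the magnifiers, about 120 from its centre and on its outer side, and so bars that side to the handle.
- pad: Paper pad, 75 by 75 by 12 high, loose, flat on the desk below the lamp on the outer side of the other magnifier; handles pass above it. Origin at the centre of its underside.
- case: Spectacle case, 55 by 155 (its y) by 34 high, loose, behind the magnifiers. Origin at the centre of its underside.

How it is judged:
On the way, in this order (a step that is already met when the one before it is completed fails the run):
1. both handles lie beneath the lamp bar, the lenses on their spots (angle between the x axis of each of large_lens, small_lens and the y axis of lamp_mid, either way round below 0.35 rad and distance of each of large_lens, small_lens from where it was at the start of the episode below 0.025 m and angle between each of large_lens, small_lens's own z axis and vertical below 0.06 rad), for 0.2 s.
2. the carriage is home against the far stop (value of joint carriage above 0.62 m), for 0.2 s.
At the end, for the whole second after the job is handed in: Both handles lie within 20 degrees of the direction of the lamp bar, each lens upright and within 25 mm of where it stood; the carriage is within 10 mm of the far stop. The magnifiers touch neither each other nor the pen pot and are at rest (all of step 1 and value of joint carriage above 0.62 m and contact force between each of large, small and pot below 0.1 N and contact force between large and small below 0.1 N and linear speed of each of large, small below 0.01 m/s).
It fails at once if the lamp was touched (contact force between lamp and anything else above 2 N).
It fails at once if the pen pot was disturbed (distance of pot from where it was at the start of the episode above 0.02 m or angle between pot's own z axis and vertical above 0.3 rad).
It fails at once if the paper pad was shifted (distance of pad from where it was at the start of the episode above 0.02 m).
It fails at once if the spectacle case was shifted (distance of case from where it was at the start of the episode above 0.02 m).
It fails at once if the carriage ran into a magnifier (contact force between rail and large above 1 N or contact force between rail and small above 1 N).
It also fails if it takes over 72 s, if anything falls off the work surface, if the arm or the gripper's body presses on something with over 40 N, if the wrist force passes 120 N, or if a joint passes its speed limit or range.

## Robot

A 6-joint arm with a two-finger parallel gripper is mounted at the origin on the work surface. World frame = base frame: x ahead of the robot, y to its left, z up, the work surface at z = 0. Lengths are in m, angles in rad, forces in N, time in s.
With the tool pointing down it reaches from about 0.35 to 0.875 m from the base axis. Payload 15.5 kg.
Tool frame: the origin (TCP) lies on the centre line of the jaws, within the pads' length; the fingertips stand 19 mm ahead of it and the grasp point (between the pads) is the TCP; z points along the fingers, y is the line along which they close (so a half turn about z gives the same grasp; the last joint's range is limited). The gripper opens to 85 mm and grips with 20 to 120 N. Pads are 22 mm wide; open, the fingers measure 114 mm over their backs; the gripper's body (76 mm by 85 mm) begins 54 mm behind the grasp point. The pads swing forward as they close: fully open they stand 13 mm farther back than shut.
Start: joints at [-1.375, 0.494, 1.345, -0, 1.302, -0.096], TCP at [0.18, -0.599, 0.25] pointing down, gripper open.
Joint ranges: [-2.91, 2.91], [-0.82, 2.16], [0.22, 2.67], [-1.22, 4.37], [0.12, 2.79], [-3.08, 3.08]. Speed limits (rad/s): [1.89, 1.89, 2.57, 3.01, 3.01, 3.01].

## Interface

Orientations are given as a rotation vector (axis times angle).
In Python, from plant import env, grab_frame, calibration, nets gives the robot as it stands.
- The arm moves only by the tool play_rows, never from a script. Its arguments are lists of equal length, an entry for each row: "grip": the opening, from 0 (shut) to 1 (fully open); "translation": the shift along the tool's x, y, z in cm, a list of three; "turn": the turn about the tool's z in rad. A call has 1 to 8 rows; each row shifts and turns the commanded pose from where the row before left it, along the tool's axes as they then stand; what a row does not reach is not made up. A row lasts 1/8 s, in which the tool goes at most 62.5 mm and 10.7 degrees, less where a joint would pass 70% of its speed; a pose out of reach is approached as far as the arm can. A call with a gripper value outside its range is refused whole. The fingers move at their own pace and stop on an object; the grip force is fixed at half the most. Time passes only in rows, so rows that do not move let the fingers close. It gives the time, the measured TCP pose, the force, the opening and the grip force at its end, in the units of the state.
- env.read_state(): the state, without advancing time (a new reading comes with each control period).
- grab_frame(name): name is "scene" or "side" or "wrist"; returns the picture (480x640x3 uint8, red, green, blue); there is no depth.
- calibration(name): a dict with "vfov" (degrees; the focal length in pixels is half the picture's height over the tangent of half this angle, whatever the lens; pixels are square), "cx", "cy" (the principal point, pixels), "cam_to_world" (4x4, takes a point from camera to world coordinates); the wrist camera has in their place "mount" (4x4, takes a point from camera to tool coordinates, whose origin is the TCP and whose axes are the flange's). Camera axes: x right, y down, z forward; pixel columns grow to the right and rows downward; lengths in m; the calibration is good to about 2 mm. A picture is of the moment at which its call begins: read the wrist's pose just before it. calibration takes no time and is no camera call.
- env.sign_off(): hands the job in; it is judged then, once.
Trained networks look in the newest picture that a camera, given by its name, has taken for a name from the list of things; names that differ only in an ending like _2 or _b are one class to them, and where a whole thing is asked for, a point or a joint stands for the part that bears it (a point fixed in the world has none). Each returns a list of dicts, best first, with "score" (0 to 1); they miss things now and then, are a little off and sometimes report something else, mostly with a low value. They report only what shows in the picture. A call takes as long as a camera call.
- nets.look_for(camera, thing): "centre" ([column, row] in pixels, amid what is visible of it).
The state is a dict: "time": time; "qpos": joint angles; "qd": joint speeds; "joint_torque": joint torques, N m; "tcp_pos": TCP position; "ee_rot": TCP orientation; "force": force on the tool from outside, world axes, zero at the start; "moment": the same for the moment, N m; "opening": finger opening in m; "gripper_force": force on a finger pad.
Only numpy, scipy, OpenCV 4.12 (cv2) and the standard library are available. Lean on these libraries where they do the work, as an engineer would, in place of code of your own. Each camera call takes 0.05 s, during which the arm holds its last target. There are 200 camera calls.

## Working session

There is one attempt and no reset: what is moved stays moved. The work goes in short steps, Python scripts to look and compute and a tool call to move; the robot and the scene stay as the last step left them, time stands still between calls to the robot, and variables do not carry over. Pictures are saved under pics/ and viewed, at most 10 in all, crops included, and the job is handed in when it is done.

Besides the shell and the picture viewer there is one more tool, called after "Emit:" as name(argument=value, ...) on one line, values as JSON. play_rows: Moves the arm, as the interface text tells. Its arguments: {"type":"object","properties":{"grip":{"type":"array","items":{"type":"number"}},"translation":{"type":"array","items":{"type":"array","items":{"type":"number"}}},"turn":{"type":"array","items":{"type":"number"}}},"required":["grip","translation","turn"]}

```bash
mkdir -p pics; ls; python3 - <<'E'
from plant import env, grab_frame, calibration, nets
import cv2,numpy as np
np.set_printoptions(precision=4,suppress=True)
for c in ["scene","side"]:
    im=grab_frame(c); cv2.imwrite(f"pics/{c}0.png",im[:,:,::-1])
    k=calibration(c);print(c,k["vfov"],k["cx"],k["cy"]);print(np.array(k["cam_to_world"]))
    for t in ["large_lens","small_lens","large_grip","small_grip","carriage_post","pot","pad","case","rail","lamp"]:
        print(t,[(np.round(d["centre"]),round(d["score"],2)) for d in nets.look_for(c,t)[:3]])
print(calibration("wrist"))
s=env.read_state();print(s)
E
```

```text
pics
scene 54.402358423710375 323.42283168161663 242.89417860703966
[[-0.9265 -0.3369  0.1677  0.3971]
 [-0.3761  0.8144 -0.442   0.4481]
 [ 0.0123 -0.4726 -0.8812  1.1029]
 [ 0.      0.      0.      1.    ]]
large_lens [(array([300., 327.]), 0.79)]
small_lens [(array([326., 237.]), 0.81)]
large_grip [(array([296., 329.]), 0.95)]
small_grip [(array([328., 239.]), 0.63)]
carriage_post [(array([405., 190.]), 0.82)]
pot [(array([336., 197.]), 0.85)]
pad [(array([268., 374.]), 0.64)]
case [(array([253., 274.]), 0.79)]
rail [(array([359., 319.]), 0.88)]
lamp [(array([268., 295.]), 0.83)]
side 43.52014009520694 322.47763138709274 228.78165314479645
[[-0.6948 -0.3632  0.6208 -0.1647]
 [-0.7192  0.3485 -0.601   0.6857]
 [ 0.0019 -0.8641 -0.5034  0.8023]
 [ 0.      0.      0.      1.    ]]
large_lens [(array([188., 240.]), 0.74), (array([260., 331.]), 0.73)]
small_lens [(array([341., 276.]), 0.96)]
large_grip [(array([262., 336.]), 0.64)]
small_grip [(array([339., 278.]), 0.61)]
carriage_post [(array([447., 232.]), 0.7), (array([368., 245.]), 0.33)]
pot [(array([368., 244.]), 0.56)]
pad [(arr
[... 205 characters left out ...]
64572, 'cy': 240.14630958304224, 'mount': array([[-0.001 , -0.957 , -0.29  ,  0.074 ],
       [ 1.    , -0.0011,  0.0004, -0.0006],
       [-0.0007, -0.29  ,  0.957 , -0.1237],
       [ 0.    ,  0.    ,  0.    ,  1.    ]])}
{'time': 1.1, 'qpos': array([-1.3745,  0.4936,  1.3455,  0.    ,  1.3025, -0.0955]), 'qd': array([ 0.0004, -0.0005, -0.0008,  0.0004, -0.0008, -0.001 ]), 'joint_torque': array([ -0.0019, -88.2039, -38.4264,  -0.0008,   0.0008,   0.0001]), 'tcp_pos': array([ 0.1798, -0.5986,  0.2503]), 'ee_rot': array([-3.1082, -0.4567, -0.    ]), 'force': array([-0.4447, -0.7859,  0.2141]), 'moment': array([ 0.0159, -0.0109,  0.0246]), 'gripper_force': 0.0, 'opening': 0.08570777632438704}
```

View pics/scene0.png

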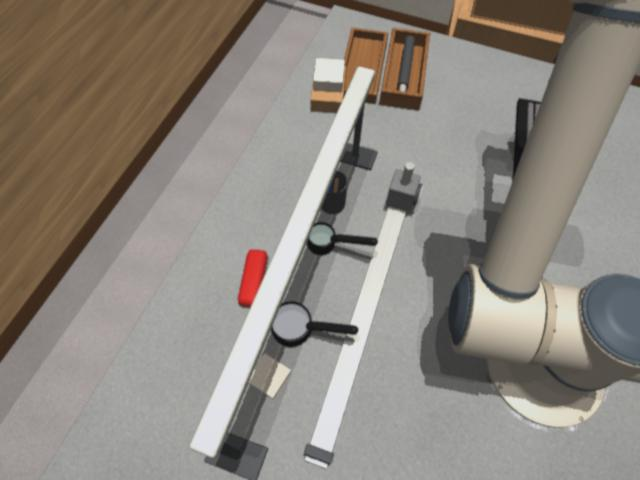

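View pics/side0.png

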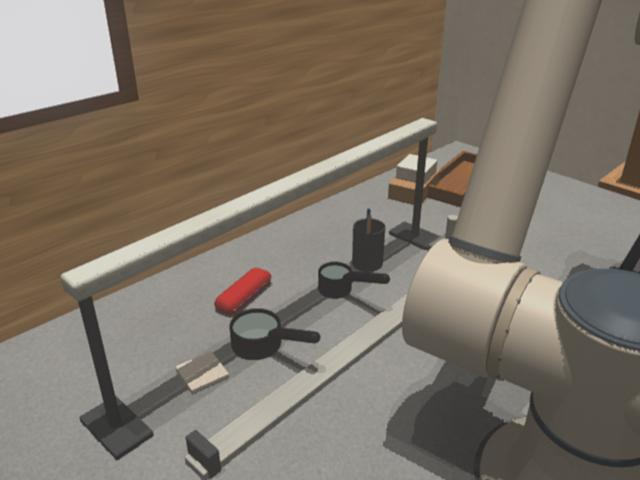

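The scene view shows robot base lower right, lamp bar from (205,445) to (365,75), carriage at (405,190), small lens at (321,238) beside the pot, and large lens at (292,323) beside the pad at (270,375). The side view shows the same: both handles point at the robot, so both swing to +y (large over the pad, small into the gap).

```bash
cat > h.py <<'E'
import numpy as np,cv2
from scipy.spatial.transform import Rotation as R
from plant import env, grab_frame, calibration, nets
np.set_printoptions(precision=4,suppress=True)
def cam(c,s=None):
    k=calibration(c); f=240/np.tan(np.radians(k["vfov"]/2))
    if c=="wrist":
        T=np.eye(4);T[:3,:3]=R.from_rotvec(s["ee_rot"]).as_matrix();T[:3,3]=s["tcp_pos"];M=T@np.array(k["mount"])
    else: M=np.array(k["cam_to_world"])
    return f,k["cx"],k["cy"],M
def ray(C,u,z):
    f,cx,cy,M=C; d=M[:3,:3]@[(u[0]-cx)/f,(u[1]-cy)/f,1]; o=M[:3,3]
    return o+d*(z-o[2])/d[2]
def proj(C,P):
    f,cx,cy,M=C; p=(np.atleast_2d(P)-M[:3,3])@M[:3,:3]
    return np.c_[cx+f*p[:,0]/p[:,2],cy+f*p[:,1]/p[:,2]]
def crop(path,out,x0,y0,x1,y1,s):
    im=cv2.imread(path)[y0:y1,x0:x1]; im=cv2.resize(im,None,fx=s,fy=s,interpolation=cv2.INTER_CUBIC)
    for v in range((x0+19)//20*20,x1,20): cv2.putText(im,str(v),(int((v-x0)*s),10),0,.35,(0,0,255));cv2.line(im,(int((v-x0)*s),12),(int((v-x0)*s),20),(0,0,255),1)
    for v in range((y0+19)//20*20,y1,20): cv2.putText(im,str(v),(0,int((v-y0)*s)),0,.35,(0,0,255));cv2.line(im,(24,int((v-y0)*s)),(32,int((v-y0)*s)),(0,0,255),1)
    cv2.imwrite(out,im)
E
python3 - <<'E'
from h import *
crop("pics/scene0.png","pics/s1.png",235,150,425,390,2.5)
crop("pics/side0.png","pics/s2.png",180,210,440,400,3)
C=cam("scene")
for n,u,z in [("Llens",(291,322),.05),("Slens",(321,236),.05),("Lend",(356,330),.093),("Send",(376,241),.093),("lampA",(205,447),.315),("lampB",(365,73),.315),("railend",(322,443),.016),("railtop",(400,205),.016),("post",(409,166),.17),("pot",(338,180),.105),("pad",(269,375),.012),("case",(253,274),.034)]: print(n,ray(C,u,z))
E
```

```text
Llens [0.5886 0.144  0.05  ]
Slens [ 0.6109 -0.0963  0.05  ]
Lend [0.4391 0.1183 0.093 ]
Send [ 0.4716 -0.1128  0.093 ]
lampA [0.5816 0.4549 0.315 ]
lampB [ 0.6283 -0.4105  0.315 ]
railend [0.4233 0.356  0.016 ]
railtop [ 0.4528 -0.2884  0.016 ]
post [ 0.4593 -0.303   0.17  ]
pot [ 0.622  -0.2399  0.105 ]
pad [0.5907 0.268  0.012 ]
case [0.7302 0.0612 0.034 ]
```

View pics/s1.png

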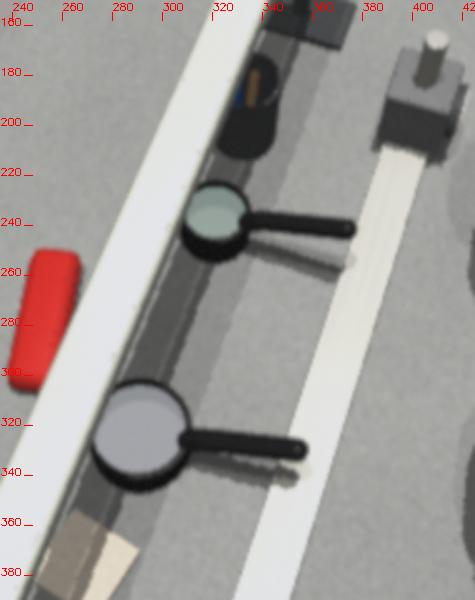

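View pics/s2.png

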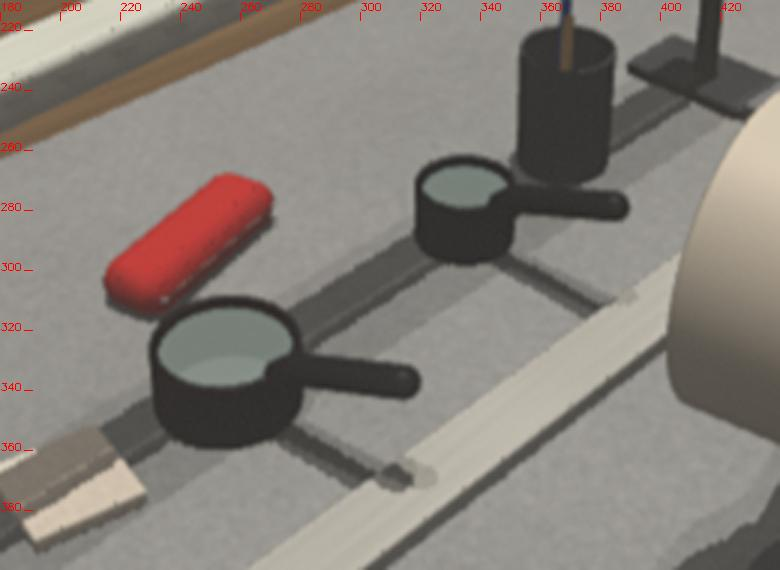

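```bash
python3 - <<'E'
from h import *
from scipy.optimize import least_squares
A,B=cam("scene"),cam("side")
def fit(r,meas):
    def f(p):
        x,y,t=p; P=np.array([[x,y,.05],[x+r*np.cos(t),y+r*np.sin(t),.093]])
        return (np.r_[proj(A,P),proj(B,P)]-meas).ravel()
    s=least_squares(f,[.6,.0,3.2]); print(s.x,np.degrees(s.x[2]),s.fun)
fit(.149,np.array([[291.4,321.2],[353.8,329.6],[255,324.3],[314.7,337.3]]))
fit(.137,np.array([[321.4,234.4],[373.4,241.6],[335,272],[385.7,278.7]]))
# lamp: top-face corner estimates, side check
for n,u,z in [("A",(68,290),.285),("lampBend",(436,122),.315),("A2",(68,278),.315)]: print(n,ray(B,u,z))
E
```

```text
[0.5892 0.1406 3.2953] 188.80561942761585 [-0.0498 -0.5735  1.0636 -0.2696 -0.7423 -0.1415 -0.3042  0.3538]
[ 0.6108 -0.1017  3.2123] 184.04863754108584 [ 0.4143 -0.0824  1.4335 -0.4606 -0.7926 -0.8375 -0.7891  0.3638]
A [0.6022 0.4575 0.285 ]
lampBend [ 0.6078 -0.4279  0.315 ]
A2 [0.5855 0.4584 0.315 ]
```

Poses fit both cameras to about 1 px: large lens (0.589, 0.141) with handle yaw 189°, small lens (0.611, -0.102) with yaw 184°. The bar's direction is about 93°. Next is a planner that converts waypoints into rows.

```bash
cat >> h.py <<'E'
def pose():
    s=env.read_state(); M=R.from_rotvec(s["ee_rot"]).as_matrix()
    return s,np.r_[s["tcp_pos"],np.arctan2(M[1,0],M[0,0])]
def plan(wps,p=None,smax=5.5,tmax=.18):
    """wps: (x,y,z,yaw_deg[,n rows]); prints rounded rows (tool down)"""
    s,p0=pose(); p=p0 if p is None else np.array(p,float)
    print("from",p[:3],np.degrees(p[3]),"t",s["time"])
    T=[];U=[]
    for w in wps:
        g=np.array([*w[:3],np.radians(w[3])]); d=g-p; d[3]=(d[3]+np.pi)%(2*np.pi)-np.pi if abs(d[3])>np.pi*1.02 else d[3]
        n=w[4] if len(w)>4 else int(max(np.ceil(np.linalg.norm(d[:3])*100/smax),np.ceil(abs(d[3])/tmax),1))
        for i in range(n):
            t=p+(g-p)/(n-i) if abs(d[3])==abs(g[3]-p[3]) or i else p+d/(n-i)
            c,q=np.cos(p[3]),np.sin(p[3]); e=t-p
            tr=np.round(100*np.array([c*e[0]+q*e[1],q*e[0]-c*e[1],-e[2]]),1); u=round(-e[3],2)
            T.append([float(v) for v in tr]);U.append(float(u))
            p=p+np.array([(c*tr[0]+q*tr[1])/100,(q*tr[0]-c*tr[1])/100,-tr[2]/100,-u])
    for i in range(0,len(T),8): print(T[i:i+8],U[i:i+8])
    print("end",p[:3],np.degrees(p[3]))
def lens(x,y,th,r,z): # grip pose for a handle
    t=np.radians(th); return (x+r*np.cos(t),y+r*np.sin(t),z,th)
E
python3 - <<'E'
from h import *
print(lens(.589,.141,188.8,.14,.09))
plan([(.40,-.25,.25,100,8),(*lens(.589,.141,188.8,.14,.25)[:3],188.8,8)])
E
```

```text
(np.float64(0.4506480265974826), np.float64(0.11958198292023464), 0.09, 188.8)
from [ 0.1798 -0.5986  0.2503] 16.71639953504763 t 1.1
[[3.9, -3.4, 0.0], [4.4, -2.6, 0.0], [4.8, -1.8, 0.0], [5.1, -0.9, 0.0], [5.2, 0.0, 0.0], [5.1, 1.0, 0.0], [4.8, 1.8, 0.0], [4.3, 2.7, 0.0]] [-0.18, -0.18, -0.18, -0.18, -0.18, -0.18, -0.19, -0.18]
[[4.5, 1.4, 0.0], [4.1, 2.2, 0.0], [3.6, 3.0, 0.0], [2.9, 3.6, 0.0], [2.2, 4.1, 0.0], [1.4, 4.5, 0.0], [0.5, 4.6, 0.0], [-0.5, 4.7, 0.0]] [-0.19, -0.19, -0.2, -0.19, -0.2, -0.19, -0.2, -0.19]
end [0.4508 0.12   0.2503] 188.6037380742946
```

Emit:
play_rows(grip=[1, 1, 1, 1, 1, 1, 1, 1], translation=[[3.9, -3.4, 0.0], [4.4, -2.6, 0.0], [4.8, -1.8, 0.0], [5.1, -0.9, 0.0], [5.2, 0.0, 0.0], [5.1, 1.0, 0.0], [4.8, 1.8, 0.0], [4.3, 2.7, 0.0]], turn=[-0.18, -0.18, -0.18, -0.18, -0.18, -0.18, -0.18, -0.18])

```text
time: 2.1
tcp_pos: [0.4011, -0.2493, 0.2505]
ee_rot: [2.028, 2.398, 0.0]
force: [0.8, -0.1, 1.0]
opening: 0.0854
gripper_force: 0.0
```

Emit:
play_rows(grip=[1, 1, 1, 1, 1, 1, 1, 1], translation=[[4.5, 1.4, 0.0], [4.1, 2.2, 0.0], [3.6, 3.0, 0.0], [2.9, 3.6, 0.0], [2.2, 4.1, 0.0], [1.4, 4.5, 0.0], [0.5, 4.6, 0.0], [-0.5, 4.7, 0.0]], turn=[-0.18, -0.18, -0.18, -0.18, -0.18, -0.18, -0.18, -0.18])

```text
time: 3.1
tcp_pos: [0.4721, 0.1177, 0.2505]
ee_rot: [-0.057, 3.141, -0.0]
force: [1.0, 0.1, -0.3]
opening: 0.0852
gripper_force: 0.0
```

Emit:
play_rows(grip=[1, 1], translation=[[0, 0, 0], [0, 0, 0]], turn=[0, 0])

```text
time: 3.35
tcp_pos: [0.4717, 0.1159, 0.2502]
ee_rot: [0.046, -3.141, 0.0]
force: [0.1, 0.1, 0.5]
opening: 0.0852
gripper_force: 0.0
```

```bash
python3 - <<'E'
from h import *
s,p=pose(); im=grab_frame("wrist"); sd=grab_frame("side"); 
C=cam("wrist",s)
import math
print(p,s["qpos"])
for (x,y,th,r) in [(.589,.141,188.8,.149),(.611,-.102,184,.137)]:
    P=[lens(x,y,th,rr,zz)[:3] for rr,zz in ((r,.093),(r-.087,.058),(0,.05))]
    q=proj(C,P); print(q)
    for a in q: cv2.circle(im,tuple(int(v) for v in a),4,(255,0,0),1)
cv2.imwrite("pics/w1.png",cv2.resize(np.hstack([im,sd])[:,:,::-1],(800,300)))
cv2.imwrite("pics/w1full.png",im[:,:,::-1])
plan([(*lens(.589,.141,188.8,.14,.17)[:3],188.8,2),(*lens(.589,.141,188.8,.14,.09)[:3],188.8,4)])
E
```

```text
[ 0.4717  0.1159  0.2502 -3.1121] [ 0.1181  0.299   1.6787 -0.0002  1.1642 -1.4821]
[[319.2136 186.8502]
 [330.7397 277.1337]
 [337.7331 333.4538]]
[[ 14.8483 221.0566]
 [ 69.629  304.1654]
 [ 86.53   347.1218]]
from [0.4717 0.1152 0.2503] -178.38521451358775 t 3.45
[[1.0, 0.2, 4.0], [1.1, 0.4, 4.0], [-0.0, -0.0, 2.0], [-0.0, -0.0, 2.0], [-0.0, -0.0, 2.0], [-0.0, -0.0, 2.0]] [-0.06, -6.35, 0.0, 0.0, 0.0, 0.0]
end [0.4503 0.12   0.0903] 188.8807321652699
```

View pics/w1.png

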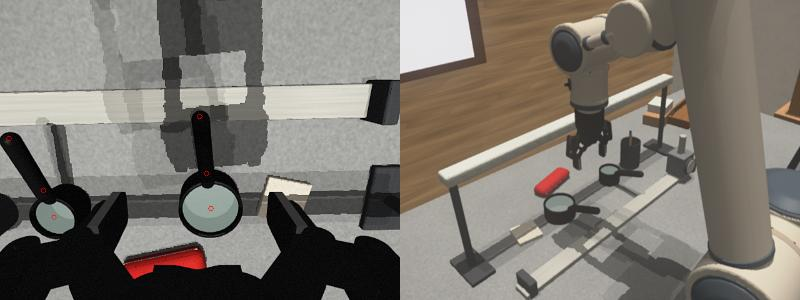

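The wrist view confirms the fit: the projected circles land on both handles' ends and on the lens centres. The large handle lies centred between the fingers, so I descend and grip.

Emit:
play_rows(grip=[1, 1, 1, 1, 1, 1, 0, 0], translation=[[1.0, 0.2, 4.0], [1.1, 0.4, 4.0], [0, 0, 2.0], [0, 0, 2.0], [0, 0, 2.1], [0, 0, 2.1], [0, 0, 0], [0, 0, 0]], turn=[-0.06, -0.07, 0, 0, 0, 0, 0, 0])

```text
time: 4.45
tcp_pos: [0.4508, 0.1203, 0.0889]
ee_rot: [-0.25, 3.131, 0.0]
force: [-0.0, -0.6, -0.7]
opening: 0.0519
gripper_force: 0.0
```

Emit:
play_rows(grip=[0, 0, 0], translation=[[0, 0, 0], [0, 0, 0], [0, 0, 0]], turn=[0, 0, 0])

```text
time: 4.82
tcp_pos: [0.4505, 0.1207, 0.0886]
ee_rot: [-0.251, 3.131, -0.0]
force: [-2.0, -2.7, 3.7]
opening: 0.0198
gripper_force: 58.5
```

```bash
sed -i 's/    s,p0=pose(); p=p0/    s,p0=pose(); p0[3]%=2*np.pi; p=p0/' h.py; python3 - <<'E'
from h import *
s,p=pose(); print(s["opening"],s["gripper_force"],s["force"],s["moment"])
z=p[2]
plan([(*lens(.589,.141,th,.14,z),1) for th in np.arange(184,127,-4)])
E
```

```text
0.019819991358690368 58.54692757129669 [-1.9591 -2.6507  3.6606] [-0.5949  0.0992 -0.187 ]
from [0.4505 0.1207 0.0886] 189.17707760887112 t 4.825
[[-0.1, 1.1, -0.0], [0.0, 0.9, -0.0], [-0.0, 1.0, -0.0], [-0.1, 1.0, -0.0], [0.0, 1.0, -0.0], [-0.0, 0.9, -0.0], [-0.1, 1.0, -0.0], [0.0, 1.0, -0.0]] [0.09, 0.07, 0.07, 0.07, 0.07, 0.07, 0.07, 0.07]
[[-0.0, 1.0, -0.0], [-0.1, 0.9, -0.0], [0.0, 1.0, -0.0], [-0.0, 1.0, -0.0], [-0.1, 1.0, -0.0], [0.0, 0.9, -0.0], [-0.0, 1.0, -0.0]] [0.07, 0.07, 0.07, 0.07, 0.07, 0.07, 0.07]
end [0.5025 0.2513 0.0886] 127.87059352987318
```

Emit:
play_rows(grip=[0, 0, 0, 0, 0, 0, 0, 0], translation=[[-0.1, 1.1, 0], [0.0, 0.9, 0], [0, 1.0, 0], [-0.1, 1.0, 0], [0.0, 1.0, 0], [0, 0.9, 0], [-0.1, 1.0, 0], [0.0, 1.0, 0]], turn=[0.09, 0.07, 0.07, 0.07, 0.07, 0.07, 0.07, 0.07])

```text
time: 5.82
tcp_pos: [0.4612, 0.1983, 0.0884]
ee_rot: [-0.658, -3.072, 0.0]
force: [-0.5, -2.0, 2.1]
opening: 0.02
gripper_force: 58.6
```

```bash
python3 - <<'E'
from h import *
s,p=pose(); print(s["opening"],s["gripper_force"],s["force"],s["moment"])
plan([(*lens(.589,.141,th,.14,.0886),1) for th in (148,144,140,136,132,128,128)])
im=grab_frame("side");cv2.imwrite("pics/d2.png",im[:,:,::-1]);crop("pics/d2.png","pics/d2c.png",100,60,420,380,1.8)
E
```

```text
0.02001327090696358 58.64188313484192 [-0.4907 -1.9975  2.0728] [-0.7082  0.0175 -0.2135]
from [0.4612 0.1983 0.0884] 155.8189158371809 t 5.825
[[-0.1, 1.9, -0.0], [-0.1, 1.0, -0.0], [0.0, 1.0, -0.0], [-0.0, 0.9, -0.0], [-0.1, 1.0, -0.0], [0.0, 1.0, -0.0], [0.0, -0.0, -0.0]] [0.14, 0.07, 0.07, 0.07, 0.07, 0.07, -0.0]
end [0.5029 0.2512 0.0884] 127.74398387577061
```

View pics/d2c.png

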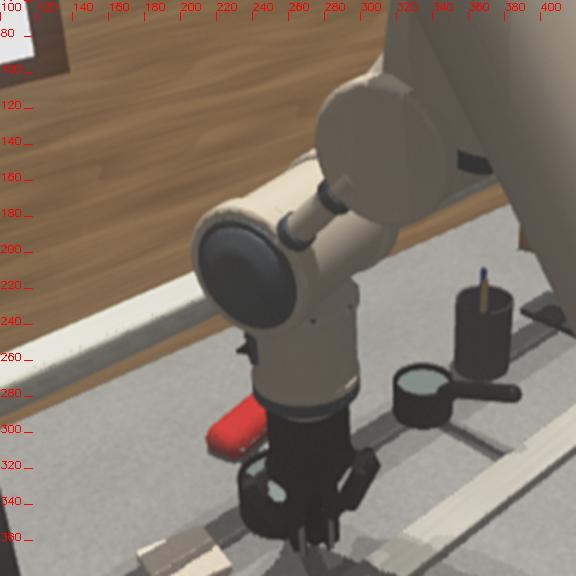

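The side view shows the gripper holding the large handle, with the ring near px (245,330). The wrist is about 100 mm across at bar height. I continue the arc and measure the bar edge.

Emit:
play_rows(grip=[0, 0, 0, 0, 0, 0, 0, 0], translation=[[-0.1, 1.4, 0], [-0.1, 1.3, 0], [0.0, 1.0, 0], [0, 0.9, 0], [-0.1, 1.0, 0], [0.0, 1.0, 0], [0, 0, 0], [0, 0, 0]], turn=[0.11, 0.1, 0.07, 0.07, 0.07, 0.07, 0, 0])

```text
time: 6.88
tcp_pos: [0.5018, 0.2491, 0.0883]
ee_rot: [-1.377, -2.824, -0.0]
force: [-1.5, 0.9, 3.3]
opening: 0.0204
gripper_force: 58.6
```

```bash
python3 - <<'E'
from h import *
s,p=pose(); print(s["opening"],s["gripper_force"],s["force"])
plan([(*lens(.585,.141,125,.14,.0886),2)])
im=cv2.imread("pics/scene0.png").astype(int); g=im.min(2); C=cam("scene")
L=[];Rr=[]
for v in range(120,420,10):
    c=int(365+(v-73)*(205-365)/(447-73)); a=b=c
    while g[v,a]>185:a-=1
    while g[v,b]>185:b+=1
    L.append(ray(C,(a+.5,v),.315)[:2]);Rr.append(ray(C,(b-.5,v),.315)[:2])
for E in (L,Rr):
    E=np.array(E); k=np.polyfit(E[:,1],E[:,0],1); print(k,np.std(E[:,0]-np.polyval(k,E[:,1])))
# edges at z .285
E

```

```text
0.020399411846611197 58.59177589416504 [-1.4587  0.933   3.3076]
from [0.5018 0.2491 0.0883] 127.99663792168583 t 6.875
[[0.2, 0.3, -0.0], [0.1, 0.3, -0.0]] [0.03, 0.02]
end [0.5048 0.2551 0.0883] 125.13184894603172
[-0.0535  0.6299] 0.0005477271970712893
[-0.0533  0.5884] 0.0005465797978259943
```

Emit:
play_rows(grip=[0, 0, 0, 0, 1, 1, 1, 1], translation=[[0.2, 0.4, 0], [0.1, 0.5, 0], [0, 0.5, 0], [0, 0, 0], [0, 0, 0], [0, 0, 0], [0, 0, 0], [0, 0, 0]], turn=[0.04, 0.04, 0.04, 0, 0, 0, 0, 0])

```text
time: 7.88
tcp_pos: [0.5117, 0.2598, 0.0883]
ee_rot: [-1.547, -2.734, 0.0]
force: [-0.3, 0.3, 0.4]
opening: 0.0849
gripper_force: 0.0
```

```bash
python3 - <<'E'
from h import *
s,p=pose(); print(p,s["opening"],s["gripper_force"],s["force"])
for c in ("scene","side"):
  im=grab_frame(c);cv2.imwrite(f"pics/{c}3.png",im[:,:,::-1])
# push pose for finger back: yaw 93, TCP offset 57 toward robot, handle radius 11, at r .14, handle yaw 121
crop("pics/scene3.png","pics/s3c.png",200,180,440,420,2.4)
E
```

```text
[0.5117 0.2598 0.0883 2.112 ] 0.08492634228190149 0.0 [-0.3247  0.285   0.3587]
```

View pics/s3c.png

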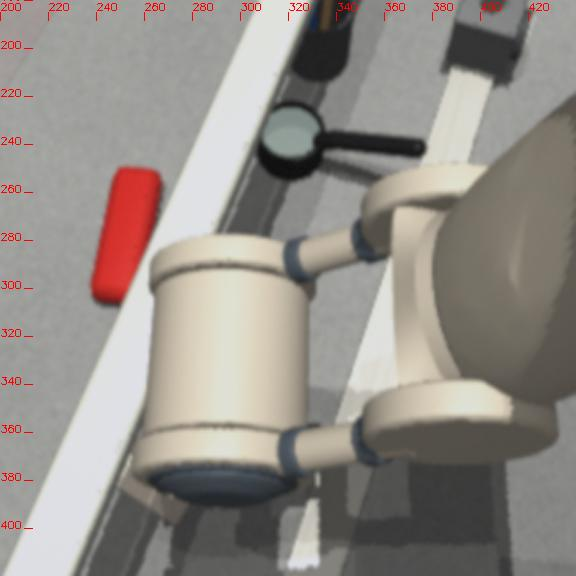

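```bash
python3 - <<'E'
from h import *
from scipy.optimize import least_squares
B=cam("side");q=np.arctan2(.1983,.4612);t=np.array([-np.sin(q),np.cos(q),0])
P=lambda h,l,dz=0:np.array([.4612,.1983,h+dz])+l*t
s=least_squares(lambda p:(proj(B,P(*p))[0]-[237.8,210]),[.4,.08]);print(s.x,s.fun)
h,l=s.x
# radius: project circle about axis and compare to vertical extent
rr=np.array([np.cos(q),np.sin(q),0])
for r in (.04,.05,.06,.07):
    pts=[P(h,l)+r*(np.cos(a)*rr+np.sin(a)*np.array([0,0,1])) for a in np.linspace(0,6.28,60)]
    e=proj(B,pts); print(r,np.ptp(e,axis=0),e.min(0),e.max(0))
# FK check of wrist height with other states: reach circle
E
```

```text
[0.4135 0.0771] [ 0. -0.]
0.04 [51.8101 53.0501] [212.2664 182.9225] [264.0765 235.9726]
0.05 [64.7816 66.3383] [205.9898 175.9687] [270.7714 242.307 ]
0.06 [77.7627 79.641 ] [199.7551 168.9388] [277.5177 248.5798]
0.07 [90.7544 92.9604] [193.5617 161.8313] [284.3161 254.7917]
```

The head bottom comes out at about 0.36, clear above the bar top at 0.315, and the neck keeps 10 mm off. Now I lift, back off and turn parallel to the bar for pushing with the finger's back.

```bash
python3 - <<'E'
from h import *
plan([(.5117,.2598,.158,121,2),(.425,.265,.158,93,3),(.425,.265,.078,93,3)])
E
```

```text
from [0.5117 0.2598 0.0883] 121.0034750804952 t 7.975
[[-0.0, 0.0, -3.5], [-0.0, 0.0, -3.5], [1.6, -2.4, 0.0], [1.3, -2.6, 0.0], [0.8, -2.8, 0.0], [-0.0, 0.0, 2.7], [-0.0, 0.0, 2.7], [-0.0, 0.0, 2.6]] [0.0, 0.0, 0.16, 0.16, 0.17, -0.0, -0.0, -0.0]
end [0.4248 0.2652 0.0783] 92.92854311908489
```

Emit:
play_rows(grip=[1, 1, 1, 1, 1, 1, 1, 1], translation=[[0, 0, -3.5], [0, 0, -3.5], [1.6, -2.4, 0], [1.3, -2.6, 0], [0.8, -2.8, 0], [0, 0, 2.7], [0, 0, 2.7], [0, 0, 2.6]], turn=[0, 0, 0.16, 0.16, 0.17, 0, 0, 0])

```text
time: 8.98
tcp_pos: [0.4249, 0.2654, 0.0776]
ee_rot: [2.164, 2.277, 0.001]
force: [0.7, -0.0, 0.1]
opening: 0.0856
gripper_force: 0.0
```

Emit:
play_rows(grip=[1, 1, 1, 1, 1, 1, 1, 1], translation=[[0, 0.8, 0], [0, 0.8, 0], [0, 0.8, 0], [0, 0.8, 0], [0, 0.8, 0], [0, 0.8, 0], [0, 0.8, 0], [0, 0.5, 0]], turn=[0, 0, 0, 0, 0, 0, 0, 0])

```text
time: 9.98
tcp_pos: [0.4863, 0.2684, 0.0782]
ee_rot: [2.164, 2.277, 0.0]
force: [-0.7, 0.6, 0.4]
opening: 0.0855
gripper_force: 0.3
```

```bash
python3 - <<'E'
from h import *
s,p=pose(); print(p,s["opening"],s["force"])
im=grab_frame("wrist");C=cam("wrist",s)
for th,x,y in ((105,.592,.141),(100,.59,.141)):
  print(proj(C,[lens(x,y,th,.149,.093)[:3],lens(x,y,th,.062,.058)[:3],(x,y,.05)]))
sd=grab_frame("side"); cv2.imwrite("pics/m4.png",cv2.resize(np.hstack([im,sd])[:,:,::-1],(800,300)))
cv2.imwrite("pics/w4.png",im[:,:,::-1]);cv2.imwrite("pics/d4.png",sd[:,:,::-1])
E
```

```text
[0.4863 0.2684 0.0782 1.6217] 0.08551446776417905 [-0.6697  0.6084  0.358 ]
[[528.4    324.9233]
 [498.1462 447.9702]
 [499.787  525.5474]]
[[563.5017 318.5184]
 [505.5019 446.2611]
 [496.1114 525.4173]]
```

View pics/m4.png

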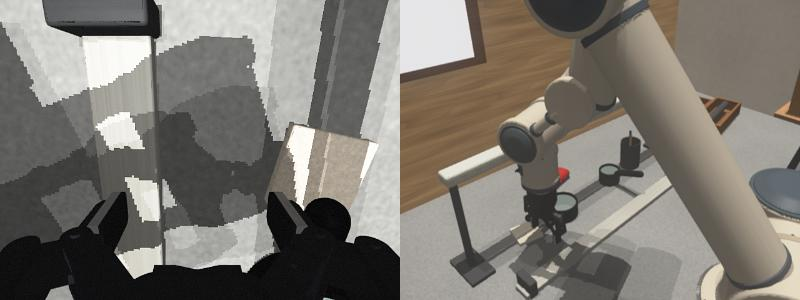

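The wrist view shows the handle's end cap at about px (524,334), i.e. handle yaw about 105°, in contact with the finger's back. I push 2 cm more, then retreat and check.

Emit:
play_rows(grip=[1, 1, 1, 1, 1, 1, 1, 1], translation=[[0, 0.7, 0], [0, 0.7, 0], [0, 0.6, 0], [0, 0, 0], [0, -2.0, 0], [0, -4.0, 0], [0, -2.0, -4.0], [0, 0, -4.0]], turn=[0, 0, 0, 0, 0, 0, 0, 0])

```text
time: 11.08
tcp_pos: [0.4237, 0.2649, 0.1589]
ee_rot: [-2.163, -2.277, 0.004]
force: [1.4, 0.5, -0.8]
opening: 0.0855
gripper_force: 0.0
```

Emit:
play_rows(grip=[1, 1, 1, 1], translation=[[-3, -2, -4], [-5, 0, 0], [-4, 0, 0], [0, 0, 0]], turn=[0, 0, 0, 0])

```text
time: 11.58
tcp_pos: [0.4118, 0.1425, 0.1985]
ee_rot: [2.167, 2.274, -0.0]
force: [-0.1, 0.3, 1.0]
opening: 0.0851
gripper_force: 0.0
```

```bash
python3 - <<'E'
from h import *
s,p=pose(); print(p,s["opening"],s["force"])
ims=[]
for c in ("side","scene","wrist"):
  im=grab_frame(c);cv2.imwrite(f"pics/{c}5.png",im[:,:,::-1])
crop("pics/side5.png","pics/a.png",170,290,330,400,2.6);crop("pics/wrist5.png","pics/b.png",0,0,640,480,.6)
a=cv2.imread("pics/a.png");b=cv2.imread("pics/b.png")
h=max(len(a),len(b));pad=lambda m:cv2.copyMakeBorder(m,0,h-len(m),0,0,0)
cv2.imwrite("pics/m5.png",np.hstack([pad(a),pad(b)]))
B=cam("side");W=cam("wrist",s)
for th,x,y in ((97,.592,.141),):
  P=[lens(x,y,th,.149,.093)[:3],lens(x,y,th,.062,.058)[:3],(x,y,.05)]
  print(proj(W,P),proj(B,P))
E
```

```text
[0.4118 0.1425 0.1985 1.619 ] 0.08507777546013723 [-0.1368  0.3042  1.0163]
[[636.547   -3.1258]
 [573.2651 158.99  ]
 [556.2139 242.3093]] [[191.7574 346.5121]
 [229.6474 336.6135]
 [253.1956 323.586 ]]
```

View pics/m5.png

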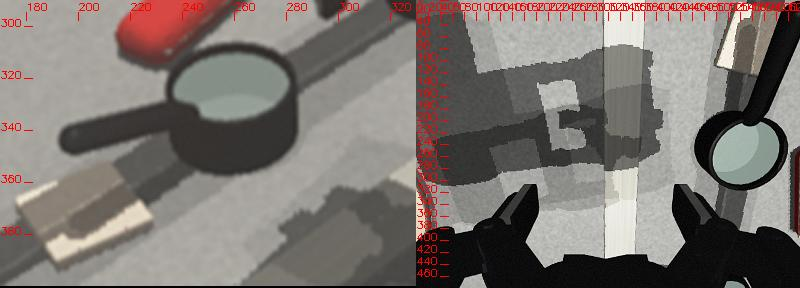

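```bash
python3 - <<'E'
from h import *
from scipy.optimize import least_squares
s,_=pose();B=cam("side");W=cam("wrist",s);r=.149
def f(p):
    x,y,t=p;P=np.array([[x,y,.05],[x+r*np.cos(t),y+r*np.sin(t),.093]])
    return np.r_[(proj(B,P)-[[258.8,322.7],[196.9,343.5]]).ravel(),(proj(W,P[:1])-[[553,253]]).ravel()*.3]
q=least_squares(f,[.59,.14,1.7]);print(q.x,np.degrees(q.x[2]),q.fun)
print(q.x[:2]-[.5892,.1406])
# plan to small: raise, move over small handle
plan([(*lens(.611,-.102,184,.128,.2)[:3],184)])
E
```

```text
[0.5896 0.1315 1.6804] 96.27951842105738 [-0.999  -0.6931 -0.4636  0.707  -1.1821  1.4573]
[ 0.0004 -0.0091]
from [0.412  0.1449 0.1983] 92.91330056131599 t 11.725
[[-2.9, 0.6, -0.0], [-2.9, 0.1, -0.0], [-2.9, -0.4, -0.0], [-2.8, -0.9, -0.0], [-2.6, -1.4, -0.0], [-2.3, -1.8, -0.0], [-2.0, -2.2, -0.1], [-1.6, -2.5, -0.0]] [-0.18, -0.18, -0.18, -0.17, -0.18, -0.17, -0.18, -0.17]
[[-1.1, -2.8, -0.1]] [-0.18]
end [ 0.4834 -0.1109  0.2003] 184.0135899871169
```

Large handle: yaw 96.3° against the bar's 93.1°, lens 9 mm from its spot. Both are within limits. On to the small one.

Emit:
play_rows(grip=[1, 1, 1, 1, 1, 1, 1, 1], translation=[[-2.9, 0.6, 0], [-2.9, 0.1, 0], [-2.9, -0.4, 0], [-2.8, -0.9, 0], [-2.6, -1.4, 0], [-2.3, -1.8, 0], [-2.0, -2.2, 0], [-1.6, -2.5, 0]], turn=[-0.18, -0.18, -0.18, -0.17, -0.18, -0.17, -0.18, -0.17])

```text
time: 12.72
tcp_pos: [0.4761, -0.0822, 0.1982]
ee_rot: [-0.161, -3.137, -0.0]
force: [0.9, 0.8, -0.3]
opening: 0.0856
gripper_force: 0.0
```

Emit:
play_rows(grip=[1, 1, 1], translation=[[-1.1, -2.8, 0], [0, 0, 0], [0, 0, 0]], turn=[-0.18, 0, 0])

```text
time: 13.1
tcp_pos: [0.4833, -0.1102, 0.198]
ee_rot: [0.107, -3.139, -0.001]
force: [1.0, 0.1, -0.9]
opening: 0.0854
gripper_force: 0.0
```

```bash
python3 - <<'E'
from h import *
g=lens(.6108,-.1017,184,.128,.088)
plan([(*g[:2],.15,184,2),(*g,3)])
plan([(*lens(.6108,-.1017,th,.128,.088),1) for th in (180,176,172,168,164,160,156,152,148,144,140,136,132,128,124,120)],p=[*g[:3],np.radians(184)])
E
```

```text
from [ 0.4833 -0.1102  0.198 ] 183.90459820248302 t 13.1
[[0.0, -0.0, 2.4], [0.0, -0.0, 2.4], [0.0, -0.0, 2.1], [0.0, -0.0, 2.1], [0.0, -0.0, 2.0]] [-0.0, -0.0, -0.0, -0.0, -0.0]
end [ 0.4833 -0.1102  0.088 ] 183.90459820248302
from [ 0.4831 -0.1106  0.088 ] 184.0 t 13.1
[[-0.0, 0.9, -0.0], [-0.1, 0.9, -0.0], [0.0, 0.9, -0.0], [-0.0, 0.9, -0.0], [-0.1, 0.9, -0.0], [0.0, 0.9, -0.0], [-0.0, 0.8, -0.0], [-0.1, 0.9, -0.0]] [0.07, 0.07, 0.07, 0.07, 0.07, 0.07, 0.07, 0.07]
[[0.0, 0.9, -0.0], [-0.0, 0.9, -0.0], [-0.0, 0.9, -0.0], [-0.1, 0.9, -0.0], [0.0, 0.9, -0.0], [-0.0, 0.9, -0.0], [-0.0, 0.9, -0.0], [-0.1, 0.9, -0.0]] [0.07, 0.07, 0.07, 0.07, 0.07, 0.07, 0.07, 0.07]
end [0.547 0.009 0.088] 119.82872694534795
```

Emit:
play_rows(grip=[1, 1, 1, 1, 1, 0, 0, 0], translation=[[0, 0, 2.4], [0, 0, 2.4], [0, 0, 2.1], [0, 0, 2.1], [0, 0, 2.0], [0, 0, 0], [0, 0, 0], [0, 0, 0]], turn=[0, 0, 0, 0, 0, 0, 0, 0])

```text
time: 14.1
tcp_pos: [0.4838, -0.1112, 0.0891]
ee_rot: [-0.11, 3.138, -0.001]
force: [0.2, -0.0, 0.2]
opening: 0.0321
gripper_force: 0.0
```

Emit:
play_rows(grip=[0, 0, 0, 0, 0, 0, 0, 0], translation=[[0, 0, 0], [0, 0, 0], [0, 0.9, 0], [-0.1, 0.9, 0], [0, 0.9, 0], [0, 0.9, 0], [-0.1, 0.9, 0], [0, 0.9, 0]], turn=[0, 0, 0.07, 0.07, 0.07, 0.07, 0.07, 0.07])

```text
time: 15.1
tcp_pos: [0.4913, -0.0581, 0.0885]
ee_rot: [0.551, 3.092, -0.0]
force: [-0.2, -2.0, 0.1]
opening: 0.0201
gripper_force: 58.6
```

```bash
python3 - <<'E'
from h import *
s,p=pose(); print(s["opening"],s["gripper_force"],s["force"])
plan([(*lens(.6108-.0007*i,-.1017+.0006*i,160-5*i+4,.128,.088),1) for i in range(1,8)]+[(*lens(.606,-.098,129,.128,.088),1)])
E
```

```text
0.02008670672174227 58.56342852115631 [-0.1835 -1.9536  0.1386]
from [ 0.4913 -0.0581  0.0885] 159.809014238432 t 15.1
[[0.2, 0.2, 0.0], [0.0, 1.2, 0.0], [0.0, 1.1, 0.0], [0.1, 1.2, 0.0], [0.0, 1.1, 0.0], [0.1, 1.1, 0.0], [0.0, 1.1, 0.0], [-0.0, -0.0, 0.0]] [0.01, 0.09, 0.09, 0.09, 0.08, 0.09, 0.09, -0.0]
end [0.5254 0.0018 0.0885] 128.8692933013676
```

Emit:
play_rows(grip=[0, 0, 0, 0, 0, 0, 0, 1], translation=[[0.2, 0.8, 0], [0, 1.2, 0], [0.1, 1.2, 0], [0, 1.1, 0], [0.1, 1.1, 0], [0, 1.1, 0], [0, 0, 0], [0, 0, 0]], turn=[0.06, 0.1, 0.1, 0.09, 0.1, 0.09, 0, 0])

```text
time: 16.1
tcp_pos: [0.5218, -0.0025, 0.0883]
ee_rot: [-1.349, -2.837, 0.0]
force: [0.4, 0.4, 0.5]
opening: 0.0372
gripper_force: 0.0
```

Emit:
play_rows(grip=[1, 1, 1], translation=[[0, 0, 0], [0, 0, 0], [0, 0, 0]], turn=[0, 0, 0])

```text
time: 16.48
tcp_pos: [0.5221, -0.0024, 0.0883]
ee_rot: [1.352, 2.836, 0.0]
force: [-0.5, 0.0, 0.2]
opening: 0.0853
gripper_force: 0.0
```

```bash
python3 - <<'E'
from h import *
s,p=pose(); print(p,np.degrees(p[3]),s["opening"],s["gripper_force"],s["force"])
x,y,z,t=p; print("lens",x-.128*np.cos(t),y-.128*np.sin(t))
plan([(x,y,.158,np.degrees(t),2),(.425,.012,.158,93,4),(.425,.012,.078,93,2)])
E
```

```text
[ 0.5221 -0.0024  0.0883  2.2519] 129.02591894471635 0.08525356614163489 0.0 [-0.523   0.0291  0.1823]
lens 0.6026687920235972 -0.1018551556473436
from [ 0.5221 -0.0024  0.0883] 129.02591894471635 t 16.475
[[0.0, 0.0, -3.5], [0.0, 0.0, -3.5], [1.8, -1.7, 0.0], [1.5, -1.9, 0.0], [1.2, -2.1, 0.0], [0.9, -2.3, 0.0], [-0.0, -0.0, 4.0], [-0.0, -0.0, 4.0]] [-0.0, -0.0, 0.16, 0.16, 0.15, 0.16, -0.0, -0.0]
end [0.4253 0.0122 0.0783] 92.92957785147449
```

Emit:
play_rows(grip=[1, 1, 1, 1, 1, 1, 1, 1], translation=[[0, 0, -3.5], [0, 0, -3.5], [1.2, -2.1, 0], [0.8, -2.2, 0], [0.9, -2.2, 0], [0.3, -2.3, 0], [0, 0, 4.0], [0, 0, 4.0]], turn=[0, 0, 0.16, 0.16, 0.15, 0.16, 0, 0])

```text
time: 17.48
tcp_pos: [0.4287, -0.0116, 0.0779]
ee_rot: [2.163, 2.276, 0.002]
force: [-0.1, 0.4, -0.9]
opening: 0.0858
gripper_force: 0.0
```

Emit:
play_rows(grip=[1, 1, 1, 1, 1, 1, 1, 1], translation=[[0, 0, 0], [0, 1.0, 0], [0, 1.0, 0], [0, 1.0, 0], [0, 1.0, 0], [0, 1.0, 0], [0, 1.0, 0], [0, 1.0, 0]], turn=[0, 0, 0, 0, 0, 0, 0, 0])

```text
time: 18.48
tcp_pos: [0.4988, -0.0078, 0.0782]
ee_rot: [-2.164, -2.277, 0.0]
force: [-0.1, 0.4, 0.9]
opening: 0.0853
gripper_force: 0.2
```

Emit:
play_rows(grip=[1, 1, 1, 1, 1, 1, 1, 1], translation=[[0, 0.8, 0], [0, 0.8, 0], [0, 0.7, 0], [0, 0, 0], [0, -2.0, 0], [0, -4.0, 0], [0, -4.0, -4.0], [0, -1.0, -4.0]], turn=[0, 0, 0, 0, 0, 0, 0, 0])

```text
time: 19.48
tcp_pos: [0.4079, -0.012, 0.1587]
ee_rot: [-2.162, -2.275, 0.003]
force: [1.1, -0.1, -0.1]
opening: 0.0849
gripper_force: 0.0
```

Emit:
play_rows(grip=[1, 1, 1, 1], translation=[[-5, 0, -4], [-6, 0, -4], [-4, 0, 0], [0, 0, 0]], turn=[0, 0, 0, 0])

```text
time: 19.98
tcp_pos: [0.4186, -0.1552, 0.2324]
ee_rot: [2.166, 2.273, 0.0]
force: [0.9, 0.6, 0.1]
opening: 0.0849
gripper_force: 0.0
```

```bash
python3 - <<'E'
from h import *
s,p=pose(); print(p,s["opening"],s["force"],s["time"])
for c in ("side","scene","wrist"):
  im=grab_frame(c);cv2.imwrite(f"pics/{c}6.png",im[:,:,::-1])
crop("pics/side6.png","pics/a.png",240,210,400,330,2.5);crop("pics/scene6.png","pics/b.png",250,200,400,360,2.5)
a=cv2.imread("pics/a.png");b=cv2.imread("pics/b.png")
h=max(len(a),len(b));pad=lambda m:cv2.copyMakeBorder(m,0,h-len(m),0,0,0)
m=np.hstack([pad(a),pad(b)]);print(m.shape,a.shape);cv2.imwrite("pics/m6.png",m)
E
```

```text
[ 0.4186 -0.1552  0.2324  1.6188] 0.08494054329228576 [0.9231 0.5788 0.0556] 19.975
(400, 775, 3) (300, 400, 3)
```

View pics/m6.png

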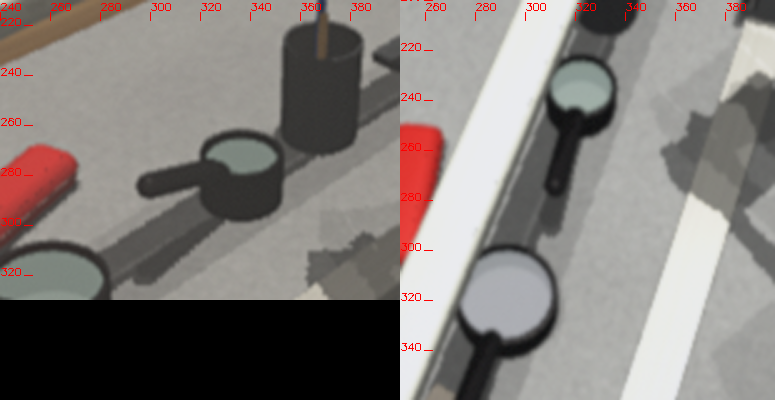

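```bash
python3 - <<'E'
from h import *
from scipy.optimize import least_squares
A=cam("scene");B=cam("side");r=.137
def f(p):
    x,y,t=p;P=np.array([[x,y,.05],[x+r*np.cos(t),y+r*np.sin(t),.093]])
    return np.r_[(proj(A,P)-[[322,234.8],[312.4,274.8]]).ravel(),(proj(B,P)-[[336.4,272.4],[298.8,284.4]]).ravel()]
q=least_squares(f,[.61,-.1,1.7]);print(q.x,np.degrees(q.x[2]),q.fun, q.x[:2]-[.6108,-.1017])
g=lambda p:np.r_[(proj(A,[[*p,.05]])-[292.8,318.4]).ravel(),(proj(B,[[*p,.05]])-[258.8,322.7]).ravel()]
q=least_squares(g,[.6,.13]);print("large",q.x,q.fun,q.x-[.5892,.1406])
# carriage post refine
im=cv2.imread("pics/scene6.png");
for c in ("scene","side"):print(c,nets.look_for(c,"carriage_post")[:1])
print("post top",ray(A,(409,166),.17),ray(A,(409,167),.17))
E
```

```text
[ 0.6077 -0.1034  1.7673] 101.25724210130683 [ 1.1536 -0.6183  0.0676  0.0353 -0.6792 -0.9775 -0.4149  0.8106] [-0.0031 -0.0017]
large [0.5872 0.1326] [ 0.7002 -0.4865 -0.6959  0.1106] [-0.002 -0.008]
scene [{'centre': [402.4, 201.7], 'score': 0.92}]
side []
post top [ 0.4593 -0.303   0.17  ] [ 0.4584 -0.3     0.17  ]
```

Small handle: yaw 101°, 8° off the bar, with its lens 4 mm from its spot. The large lens is 8 mm off, and there are clear gaps to the pot and between the magnifiers. Now the carriage: I cage the post between half-open pads with the closing line along the rail, so the trailing pad pushes it.

```bash
python3 - <<'E'
from h import *
plan([(.459,-.303,.235,183,9),(.459,-.303,.14,183,3)])
plan([(.459-.0534*d,-.303+d,.14,183,n) for d,n in ((.60,16),)],p=[.459,-.303,.14,np.radians(183)])
E
```

```text
from [ 0.4182 -0.1519  0.2317] 92.98216031281595 t 20.225
[[-1.7, 0.4, -0.0], [-1.7, 0.1, -0.0], [-1.7, -0.2, -0.0], [-1.7, -0.5, -0.1], [-1.5, -0.8, -0.0], [-1.4, -1.1, -0.1], [-1.1, -1.3, -0.0], [-0.9, -1.5, -0.1]] [-0.17, -0.18, -0.17, -0.18, -0.17, -0.18, -0.17, -0.18]
[[-0.6, -1.7, -0.0], [-0.0, 0.0, 3.2], [-0.0, 0.0, 3.1], [-0.0, 0.0, 3.2]] [-0.17, -0.0, -0.0, -0.0]
end [ 0.4585 -0.3032  0.1397] 182.9365341483552
from [ 0.459 -0.303  0.14 ] 183.0 t 20.225
[[0.0, 3.8, -0.0], [0.0, 3.8, -0.0], [0.0, 3.7, -0.0], [0.0, 3.8, -0.0], [0.0, 3.7, -0.0], [0.0, 3.8, -0.0], [0.0, 3.7, -0.0], [0.0, 3.8, -0.0]] [-0.0, -0.0, -0.0, -0.0, -0.0, -0.0, -0.0, -0.0]
[[0.0, 3.7, -0.0], [0.0, 3.8, -0.0], [0.0, 3.7, -0.0], [0.0, 3.8, -0.0], [0.0, 3.7, -0.0], [0.0, 3.8, -0.0], [0.0, 3.7, -0.0], [0.1, 3.8, -0.0]] [-0.0, -0.0, -0.0, -0.0, -0.0, -0.0, -0.0, -0.0]
end [0.4265 0.2971 0.14  ] 183.0
```

Emit:
play_rows(grip=[1, 1, 1, 1, 1, 1, 1, 1], translation=[[-1.7, 0.4, 0], [-1.7, 0.1, 0], [-1.7, -0.2, 0], [-1.7, -0.5, 0], [-1.5, -0.8, 0], [-1.4, -1.1, 0], [-1.1, -1.3, 0], [-0.9, -1.5, 0]], turn=[-0.17, -0.18, -0.17, -0.18, -0.17, -0.18, -0.17, -0.18])

```text
time: 21.22
tcp_pos: [0.4551, -0.2862, 0.2318]
ee_rot: [-0.177, -3.136, -0.001]
force: [-0.7, 1.1, 0.1]
opening: 0.0852
gripper_force: 0.0
```

Emit:
play_rows(grip=[1, 1, 1, 1, 1], translation=[[-0.6, -1.7, 0], [0, 0, 0], [0, 0, 0], [0, 0, 0], [0, 0, 0]], turn=[-0.17, 0, 0, 0, 0])

```text
time: 21.85
tcp_pos: [0.4587, -0.3038, 0.2321]
ee_rot: [0.078, -3.141, -0.0]
force: [-0.1, -0.4, -0.9]
opening: 0.0855
gripper_force: 0.0
```

```bash
python3 - <<'E'
from h import *
s,p=pose(); im=grab_frame("wrist"); cv2.imwrite("pics/w7.png",im[:,:,::-1]); C=cam("wrist",s)
print(p); d=nets.look_for("wrist","carriage_post"); print(d)
print(proj(C,[(.459,-.303,z) for z in (.17,.102)]),proj(C,[(.459,-.303,.102)]))
E
```

```text
[ 0.4587 -0.3038  0.2321 -3.092 ]
[{'centre': [305.4, 220.4], 'score': 0.7}]
[[316.2307 273.3991]
 [316.0343 236.4575]] [[316.0343 236.4575]]
```

View pics/w7.png

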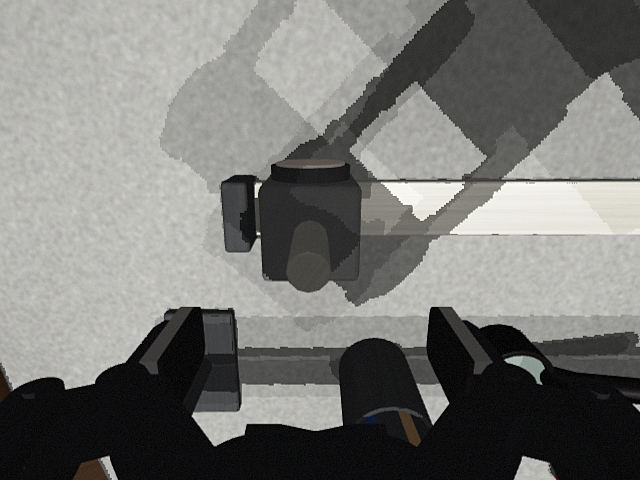

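The wrist view shows the post top at (308,271), within 3 mm of the prediction, centred between the fingers, with the pot still standing. I descend, half close and push.

Emit:
play_rows(grip=[1, 1, 1, 0.5, 0.5, 0.5, 0.5, 0.5], translation=[[0, -0.3, 3.1], [0, 0, 3.1], [0, 0, 3.0], [0, 0, 0], [0, 0, 0], [0, 1.0, 0], [0, 2.0, 0], [0, 3.0, 0]], turn=[0, 0, 0, 0, 0, 0, 0, 0])

```text
time: 22.95
tcp_pos: [0.4563, -0.2469, 0.1409]
ee_rot: [-0.078, 3.139, -0.002]
force: [2.2, -2.5, -0.1]
opening: 0.0429
gripper_force: 1.4
```

Emit:
play_rows(grip=[0.5, 0.5, 0.5, 0.5, 0.5, 0.5, 0.5, 0.5], translation=[[0, 3.0, 0], [0, 3.0, 0], [0, 3.0, 0], [0, 3.0, 0], [0, 3.0, 0], [0, 3.0, 0], [0, 3.0, 0], [0, 3.0, 0]], turn=[0, 0, 0, 0, 0, 0, 0, 0])

```text
time: 23.95
tcp_pos: [0.4435, -0.0062, 0.1407]
ee_rot: [-0.079, 3.139, -0.001]
force: [1.8, -2.7, 1.2]
opening: 0.0426
gripper_force: 1.5
```

Emit:
play_rows(grip=[0.5, 0.5, 0.5, 0.5, 0.5, 0.5, 0.5, 0.5], translation=[[0, 3.0, 0], [0, 3.0, 0], [0, 3.0, 0], [0, 3.0, 0], [0, 3.0, 0], [0, 3.0, 0], [0, 3.0, 0], [0, 3.0, 0]], turn=[0, 0, 0, 0, 0, 0, 0, 0])

```text
time: 24.95
tcp_pos: [0.4307, 0.2333, 0.1406]
ee_rot: [-0.08, 3.14, -0.0]
force: [2.2, -3.2, -0.3]
opening: 0.0429
gripper_force: 1.5
```

Emit:
play_rows(grip=[0.5, 0.5, 0.5, 0.5, 0.5, 0.5, 0.5, 0.5], translation=[[0, 2.0, 0], [0, 2.0, 0], [0, 1.5, 0], [0, 1.0, 0], [0, 0.6, 0], [0, 0.4, 0], [0, 0, 0], [0, 0, 0]], turn=[0, 0, 0, 0, 0, 0, 0, 0])

```text
time: 25.95
tcp_pos: [0.4281, 0.3068, 0.14]
ee_rot: [-0.078, 3.141, 0.0]
force: [0.2, 0.2, 0.7]
opening: 0.0426
gripper_force: 0.0
```

Emit:
play_rows(grip=[0.5, 0.5, 0.5, 0.5, 0.5, 0.5], translation=[[0, 0.4, 0], [0, 0.4, 0], [0, 0.4, 0], [0, 0.3, 0], [0, 0, 0], [0, 0, 0]], turn=[0, 0, 0, 0, 0, 0])

```text
time: 26.7
tcp_pos: [0.4273, 0.322, 0.14]
ee_rot: [-0.079, 3.141, 0.0]
force: [-0.6, 0.2, -0.3]
opening: 0.0427
gripper_force: 0.0
```

Emit:
play_rows(grip=[0.5, 0.5, 0.5, 0.5], translation=[[0, 0.2, 0], [0, 0.2, 0], [0, 0.2, 0], [0, 0.1, 0]], turn=[0, 0, 0, 0])

```text
time: 27.2
tcp_pos: [0.4268, 0.3286, 0.14]
ee_rot: [0.079, -3.14, 0.001]
force: [1.5, -10.1, 3.0]
opening: 0.0426
gripper_force: 5.3
```

The force has risen to 10 N, so the carriage is probably against the stop. One small nudge should confirm it, then I back off and lift.

Emit:
play_rows(grip=[0.5, 0.5, 0.5], translation=[[0, 0.1, 0], [0, 0.1, 0], [0, 0, 0]], turn=[0, 0, 0])

```text
time: 27.58
tcp_pos: [0.4268, 0.3288, 0.1399]
ee_rot: [0.08, -3.14, 0.006]
force: [5.1, -23.7, 6.7]
opening: 0.0425
gripper_force: 11.7
```

Emit:
play_rows(grip=[0.5, 0.7, 0.7, 0.7, 0.7, 0.7, 0.7], translation=[[0, -0.5, 0], [0, -0.4, 0], [0, 0, 0], [0, 0, -4.0], [0, 0, -4.0], [0, -3.0, -2.0], [0, 0, 0]], turn=[0, 0, 0, 0, 0, 0, 0])

```text
time: 28.45
tcp_pos: [0.4294, 0.2914, 0.2416]
ee_rot: [-0.077, 3.138, 0.002]
force: [0.4, 0.4, -1.0]
opening: 0.06
gripper_force: 0.0
```

```bash
python3 - <<'E'
from h import *
for c in ("side","scene"):
  im=grab_frame(c);cv2.imwrite(f"pics/{c}8.png",im[:,:,::-1])
im=np.hstack([cv2.imread("pics/side8.png"),cv2.imread("pics/scene8.png")]);cv2.imwrite("pics/m8.png",cv2.resize(im,(800,300)))
for a,b,reg in (("side5","side8",(200,290,330,370)),("side6","side8",(290,225,390,310)),("scene6","scene8",(260,200,345,300))):
    x0,y0,x1,y1=reg
    d=cv2.absdiff(cv2.imread(f"pics/{a}.png"),cv2.imread(f"pics/{b}.png"))[y0:y1,x0:x1].max(2); print(a,(d>60).sum(),d.mean())
E
```

```text
side5 1626 21.87076923076923
side6 53 9.316117647058823
scene6 415 21.20094117647059
```

View pics/m8.png

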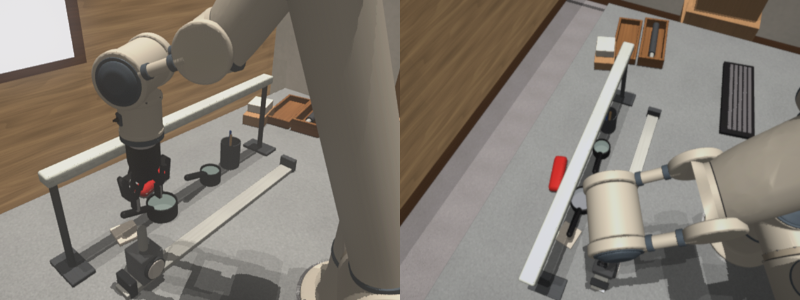

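The carriage is against the end stop: 24 N with no further movement, and the side view shows the block at the far stop. Both handles lie beneath the bar, and the pot, pad and case are in place. Handing in.

```bash
python3 -c "
from plant import env
print(env.sign_off())"
```

```text
the job is handed in; nothing more can be done
None
```

The job is handed in: both handles lie beneath the lamp bar (large about 3° off its direction, small about 8°), each lens is within about 10 mm of its spot, and the carriage is home against the far stop; the hand-in gave no verdict, and I viewed 12 pictures, two over the limit of 10.

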